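# Fit the mounting plate into the control enclosure

### The arm

A 6-joint arm with a two-finger parallel gripper is mounted at the origin on the work surface. World frame = base frame: x ahead of the robot, y to its left, z up, the work surface at z = 0. Lengths are in mm, angles in rad, forces in N, time in s.
With the tool pointing down it reaches from about 300 to 775 mm from the base axis. Payload 14.6 kg.
Tool frame: the origin (TCP) lies on the centre line of the jaws, within the pads' length; the fingertips stand 19 mm ahead of it and the grasp point (between the pads) is the TCP (bot.tip_reach is the distance from the TCP to the fingertips, in mm); y points along the fingers, x is the direction in which the jaws open and shut, and the axes are right-handed (so a half turn about y gives the same grasp; the last joint's range is limited). The gripper opens to 85 mm and grips with 20 to 120 N. Pads are 22 mm wide; open, the fingers measure 114 mm over their backs; the gripper's body (76 mm by 85 mm) begins 54 mm behind the grasp point. The pads swing forward as they close: fully open they stand 13 mm farther back than shut.
Start: joints at [1.175, 0.3, 1.521, -0, 1.321, -0.067], TCP at [177.596, 520.528, 250.281] pointing down, gripper open.
Joint ranges: [-3.03, 3.03], [-0.79, 2.21], [0.23, 2.52], [-1.04, 4.18], [0, 3.07], [-2.55, 2.55]. Speed limits (rad/s): [2.22, 2.22, 2.57, 3.14, 3.14, 3.14].

### API

Orientations are given as a unit quaternion [w, x, y, z].
In Python, from rig import bot gives the robot as it stands. Calls block until the motion is done:
- bot.move_to(position, orientation): joint-space move of the TCP to a pose.
- bot.servo_line(position, attitude=None, speed=150, until_force=None): straight line of the TCP; attitude=None keeps the orientation; speed is the mean speed in mm/s. With until_force (N) it stops when the force on the tool has changed by that much, and returns True; else False.
- bot.move_joints(angles): joint-space move.
- bot.move_gripper(opening, grip_force=None): finger opening in mm; grip_force is the grip in N (None keeps the last); returns when the fingers have stopped.
- bot.dwell(seconds).
- bot.ik(position, orientation): joint angles nearest the present ones, or None.
- bot.read_state(): the state.
- bot.read_camera(name): name is "scene" or "top"; returns a dict with "image" (384x512x3 uint8, blue, green, red), "depth" (384x512 float32, mm along the optical axis (not along the pixel's ray), 0 where there is no reading), "fovy" (degrees; the focal length in pixels is half the picture's height over the tangent of half this angle, whatever the lens; pixels are square), "cx", "cy" (the principal point, pixels), "eye" and "attitude" of the camera in the world. Camera axes: x right, y down, z forward; pixel columns grow to the right and rows downward; lengths in mm; the calibration is good to about 2 mm. A picture is of the moment at which its call begins.
A pose or a line that the arm cannot do raises bot.MotionError and nothing moves.
- bot.finish_job(): hands the job in, once; it reports no verdict.
The state is a dict: "clock": time; "joint_positions": joint angles; "qvel": joint speeds; "effort": joint torques, N m; "ee_pos": TCP position; "tool_rot": TCP orientation; "ft_force": force on the tool from outside, world axes, zero at the start; "moment": the same for the moment, N m; "grip_width": finger opening in mm.
Only numpy, scipy, OpenCV 4.12 (cv2) and the standard library are available. Lean on these libraries where they do the work, as an engineer would, in place of code of your own. Each camera call takes 0.05 s, during which the arm holds its last target.

### The job

Fit the loose mounting plate (the one with the contactor on it) into the open steel enclosure. It is longer than the opening: tilt it, tuck its lower end under the wide hinge-side flange, swing the other end down past the narrow flange until the plate lies flat on the support rails inside, then slide it back under the narrow flange until it butts against that end wall, and let go. Go by feel: do not ram or drop the plate in the enclosure, and leave the other things on the bench where they are.

Things in the scene. Friction and masses are not known exactly. Their poses are not given: they have to be found in the camera images.
- box: Grey sheet-steel enclosure fixed on its back on the bench, mouth up. Outside 256 (x) by 182 (y) by 130 mm high; origin: centre of underside, z up. Inside x = -124 to 124, y = -87 to 87. Flanges 3 mm thick turn inward round the mouth, top at z = 130, underside 127: the opening is x = -90 to 110, y = -79 to 79. Plate forced on it above 45 N counts as ramming.
- wide_edge (a point): Middle of the free edge of the wide flange (the end with two hinge knuckles outside), on its top face, at x = -90, y = 0, z = 130 mm of the enclosure; same axes. The flange covers a pocket 34 mm deep up to the end wall at x = -124.
- narrow_edge (a point): Middle of the free edge of the narrow flange (latch end), on its top face, at x = 110, y = 0, z = 130 mm of the enclosure; same axes. The flange covers a pocket 14 mm deep up to the end wall at x = 124.
- plate: Loose aluminium plate 230 (x) by 150 (y) by 4 mm, 0.5 to 0.8 kg, symmetric (either end may lead); origin: centre of underside, z up, flat on the bench at first. A rail across its middle (along y) carries two terminal blocks at y = +-52 mm, up to z = 34 mm, and the contactor at the centre. Flat in the enclosure and butted under the narrow flange, its centre is at x = +9 mm of the enclosure.
- contactor_top (a point): Centre of the top of the grey contactor fixed on the plate, 69.5 mm above the plate's underside; plate's axes. Upper part 42 (x) by 45 (y) mm, 34 mm high, good to grasp from above; below it a wider foot 58 (x) by 45 (y) mm from z = 11.5 to 35.5 mm of the plate.
- mouth (a point): Centre of the opening, level with the flanges' underside: x = 10, y = 0, z = 127 mm of the enclosure; same axes. Below, two level support rails 170 mm wide span the end walls, from x = -124 to -86 and from x = 80 to 124 mm of the enclosure. Both tops are at one height, adjusted somewhere from 24 to 48 mm below this point; it is not measured: find it by touch. The rails are rigid.
- bin: Bystander: red open plastic bin, 90 by 130 by 50 mm, beyond the work; leave it.
- driver: Bystander: screwdriver lying on the bench; leave it.
- spare: Bystander: a spare grey contactor of 58 by 45 by 58 mm standing on the bench, not on a plate; leave it.

How it is judged (in metres and radians):
On the way, in this order (a step that is already met when the one before it is completed fails the run):
1. the tilted plate's lower end is tucked under the wide flange (x of plate in the frame of box below 0 m and z of plate in the frame of box below 0.135 m and angle between plate's own z axis and vertical above 0.08 rad and horizontal distance between plate and box below 0.05 m), for 0.1 s.
2. the plate lies flat inside, below both flanges (z of plate in the frame of box below 0.109 m and angle between plate's own z axis and vertical below 0.04 rad and horizontal distance between plate and box below 0.05 m), for 0.1 s.
At the end, for the whole second after the job is handed in: The plate lies flat (within 0.015 rad) on the rails below the flanges, square to the enclosure (0.04 rad), its end within 3.5 mm of the end wall under the narrow flange, so that both ends are under their flanges; at rest (x of plate in the frame of box between 0.0055 and 0.012 m and z of plate in the frame of box below 0.105 m and angle between plate's own z axis and vertical below 0.015 rad and angle between the x axis of plate and the x axis of box, either way round below 0.04 rad and horizontal distance between plate and box below 0.03 m and linear speed of plate below 0.01 m/s); the robot touches nothing.
It fails at once if the plate is rammed against the enclosure (more than 45 N) (contact force between plate and box above 45 N).
It fails at once if the plate is dropped inside the enclosure (it moves there faster than 0.2 m/s or turns faster than 1.5 rad/s) (z of plate in the frame of box below 0.12 m and horizontal distance between plate and box below 0.05 m and (linear speed of plate above 0.2 m/s or angular speed of plate above 1.5 rad/s)).
It fails at once if a bystander is moved (distance of any of bin, driver, spare from where it was at the start of the episode above 0.015 m).
It also fails if it takes over 58 s, if anything falls off the work surface, if the arm or the gripper's body presses on something with over 40 N, if the wrist force passes 120 N, or if a joint passes its speed limit or range.

## Working session

There is one attempt and no reset: what is moved stays moved. The work goes in short steps, each a Python script; the robot and the scene stay as the last script left them, time stands still between calls to the robot, and variables do not carry over. Pictures are saved under pics/ and viewed, and the job is handed in when it is done.

```bash
ls; mkdir -p pics
python3 - <<'E'
from rig import bot
import numpy as np, cv2, pickle
for n in ["scene","top"]:
    c=bot.read_camera(n); cv2.imwrite(f"pics/{n}0.png",c["image"]); pickle.dump(c,open(f"{n}0.pkl","wb"))
    print(n,c["fovy"],c["cx"],c["cy"],c["eye"],c["attitude"],(c["depth"]>0).mean())
s=bot.read_state(); print(s)
E
```

```text
pics
scene 57.128173936832454 256.66302940902114 196.10636376637316 [860.72691943 258.62789119 738.9803766 ] [-0.09123429  0.32948676  0.90752633 -0.24394823] 0.9959004720052084
top 44.11430287618034 253.6576255721127 191.83995697140682 [ 499.16520709  -12.19945075 1058.63424824] [-0.02861895  0.71209419 -0.70024227  0.041995  ] 0.9962209065755209
{'clock': 0.1, 'joint_positions': array([ 1.17541385e+00,  3.00408055e-01,  1.52153381e+00, -3.37698260e-05,
        1.32072800e+00, -6.65916525e-02]), 'qvel': array([-0.00115833, -0.00088896, -0.00036435, -0.00087888,  0.00137389,
        0.00042557]), 'effort': array([ 1.87149715e-03, -5.44375849e+01, -3.62374771e+01, -3.55055897e-05,
        3.02157765e-03,  2.78529251e-05]), 'ee_pos': array([177.52178673, 520.34960433, 249.77588974]), 'tool_rot': array([-0.57487457,  0.57529523,  0.41111541, -0.41175084]), 'ft_force': array([-0.00029651,  0.07356732,  0.16518371]), 'moment': array([ 0.00133753, -0.02353556, -0.01163207]), 'grip_width': 85.04803440110042}
```

View pics/scene0.png

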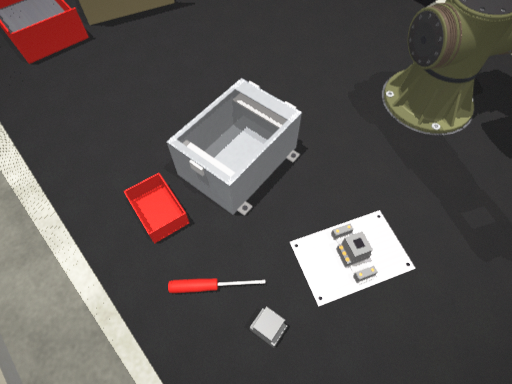

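View pics/top0.png

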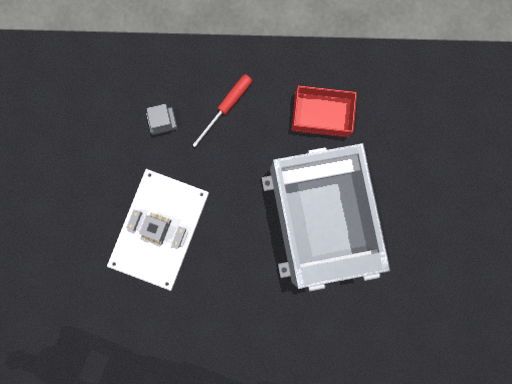

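The scene picture shows the box with its latch side facing the bin. In the top picture the box is at about (330,215), hinge knuckles at (317,287) and (372,276), latch at (318,152). The plate is at (158,230), the spare at (160,118), the driver at (225,110) and the bin at (324,112).

```bash
cat > h.py <<'E'
import numpy as np, cv2, pickle
from scipy.spatial.transform import Rotation as R
def rot(q): return R.from_quat([q[1],q[2],q[3],q[0]])
def quat(r): x,y,z,w=r.as_quat(); return [w,x,y,z]
def cloud(c):
    d=c["depth"]; H,W=d.shape; f=H/2/np.tan(np.radians(c["fovy"]/2))
    u,v=np.meshgrid(np.arange(W),np.arange(H))
    P=np.stack([(u-c["cx"])/f*d,(v-c["cy"])/f*d,d],-1)
    return P@rot(c["attitude"]).as_matrix().T+np.array(c["eye"])
E
python3 - <<'E'
from h import *
for n in ["top","scene"]:
    c=pickle.load(open(n+"0.pkl","rb")); P=cloud(c); Z=P[...,2]; im=c["image"].astype(int)
    print(n,"table z",np.median(Z[200:330,20:80] if n=="top" else Z[300:370,320:480]))
    # box rim: z 124..137
    roi=(P[...,0]>250)&(P[...,0]<800)&(P[...,1]<60)&(P[...,1]>-500)
    m=roi&(Z>123)&(Z<138)&(im.min(-1)>90)
    k,l,s,_=cv2.connectedComponentsWithStats(m.astype(np.uint8)); i=1+np.argmax(s[1:,4]); m=l==i
    r=cv2.minAreaRect(P[m][:,:2].astype(np.float32)); print("rim",m.sum(),np.median(Z[m]),r, cv2.boxPoints(r).round(1).tolist())
    white=(im.min(-1)>150)&(Z>-6)&(Z<14)&(P[...,1]>50)&(P[...,0]>200)&(P[...,0]<620)
    k,l,s,_=cv2.connectedComponentsWithStats(white.astype(np.uint8)); i=1+np.argmax(s[1:,4]); m=l==i
    r=cv2.minAreaRect(P[m][:,:2].astype(np.float32)); print("plate",m.sum(),np.median(Z[m]),r)
    ctr=np.array(r[0]); near=(np.hypot(P[...,0]-ctr[0],P[...,1]-ctr[1])<60)&(Z>58)&(Z<80)
    r2=cv2.minAreaRect(P[near][:,:2].astype(np.float32)); print("contactor top",near.sum(),np.median(Z[near]),P[near].mean(0),r2)
    for nm,mm in [("red",(im[...,2]>130)&(im[...,1]<60)&(P[...,0]<850)&(Z>5))]:
        k,l,s,_=cv2.connectedComponentsWithStats(mm.astype(np.uint8))
        for j in range(1,k):
            if s[j,4]>60: q=P[l==j]; print(nm,s[j,4],q.min(0).round(),q.max(0).round())
    mm=(Z>40)&(Z<75)&(P[...,0]>500)&(P[...,1]>130)&(P[...,1]<400)&(P[...,0]<800)
    if mm.sum(): print("spare",P[mm].mean(0).round())
E
```

```text
top table z -0.7387472242281774
rim 4150 129.0017989625232 ((549.5247192382812, -181.69979858398438), (271.41448974609375, 183.2144775390625), 11.499041557312012) [[398.29998779296875, -119.0], [434.79998779296875, -298.5], [700.7999877929688, -244.39999389648438], [664.2000122070312, -64.9000015258789]]
plate 5755 3.272165443880567 ((519.2679443359375, 180.1827392578125), (151.84634399414062, 233.3363494873047), 70.46047973632812)
contactor top 457 68.57846878454939 [520.44616442 178.8816669   68.46972251] ((520.6112670898438, 179.65440368652344), (45.4078369140625, 42.11600875854492), 70.38953399658203)
spare [639. 178.  62.]
scene table z 0.22363014455243047
rim 2664 130.44338383067327 ((550.224853515625, -180.38128662109375), (271.2322998046875, 184.4918212890625), 11.484896659851074) [[399.0, -117.0], [435.70001220703125, -297.79998779296875], [701.5, -243.8000030517578], [664.7999877929688, -63.0]]
plate 5173 4.434882338394118 ((517.5626831054688, 179.61529541015625), (154.2248077392578, 235.18077087402344), 70.5396728515625)
contactor top 492 69.78528197333378 [523.25106545 181.24931907  69.07185911] ((520.8558349609375, 180.55886840820312), (45.64007568359375, 43.67912292480469), 70.33642578125)
red 85 [  721. -1163.    34.] [  784. -1147.    55.]
red 2357 [  619. -1092.     5.] [ 819. -871.  113.]
red 953 [ 739. -250.    5.] [ 837. -113.   52.]
red 94 [782. -14.  16.] [849.  47.  27.]
red 129 [788.  10.  10.] [850.  54.  26.]
spare [648. 181.  61.]
```

Run:
```python
from h import *
for n in ["top","scene"]:
    c=pickle.load(open(n+"0.pkl","rb")); P=cloud(c); Z=P[...,2]
    m=(Z>123)&(Z<138)&(P[...,0]>350)&(P[...,0]<750)&(P[...,1]<-20)&(P[...,1]>-340)
    Q=P[m]
    yaw=np.radians(11.49); c0=np.array([549.8,-181.0])
    for it in range(3):
        B=(Q[:,:2]-c0)@np.array([[np.cos(yaw),-np.sin(yaw)],[np.sin(yaw),np.cos(yaw)]])
        # outer side edges as function of x
        xs=np.arange(-110,110,5)
        hi=[];lo=[];ih=[];il=[]
        for x in xs:
            s=B[abs(B[:,0]-x)<4][:,1]
            hi.append(s.max());lo.append(s.min())
            a=s[(s>0)]; b=s[s<0]; ih.append(a.min() if len(a) else np.nan); il.append(b.max() if len(b) else np.nan)
        sl=(np.polyfit(xs,hi,1)[0]+np.polyfit(xs,lo,1)[0])/2
        yaw+=np.arctan(sl)
    mid=(xs>-80)&(xs<100)
    yc=(np.median(hi)+np.median(lo))/2; yi=(np.nanmedian(np.array(ih)[mid])+np.nanmedian(np.array(il)[mid]))/2
    ys=np.r_[-70:71:5]; xo=[];xl=[];e=[];w=[]
    for y in ys:
        s=B[abs(B[:,1]-y)<4][:,0]; xo.append(s.max());xl.append(s.min()); e.append(s[s>40].min());w.append(s[s<-40].max())
    print(n,"yaw",np.degrees(yaw),"c0",c0,"y outer",np.median(hi),np.median(lo),"inner",np.nanmedian(np.array(ih)[mid]),np.nanmedian(np.array(il)[mid]))
    print(" xmax",np.round(xo,1)); print(" xmin",np.round(xl,1)); print(" narrow edge",np.median(e)," wide edge",np.median(w))
    # rail heights
    Bf=(P[...,:2]-c0)@np.array([[np.cos(yaw),-np.sin(yaw)],[np.sin(yaw),np.cos(yaw)]])
    m=(Z>60)&(Z<115)&(abs(Bf[...,1])<75)&(Bf[...,0]>76)&(Bf[...,0]<108); print(" rail+ z hist",np.histogram(Z[m],np.arange(60,116,3)))
    m=(Z>60)&(Z<115)&(abs(Bf[...,1])<75)&(Bf[...,0]<-85)&(Bf[...,0]>-115); print(" rail- z hist",np.histogram(Z[m],np.arange(60,116,3))[0])
```

```text
top yaw 11.49702832076531 c0 [ 549.8 -181. ] y outer 90.7880348204931 -91.07556047566321 inner 79.03106846668398 -78.95883289992203
 xmax [129.3 129.3 129.3 129.3 128.9 129.6 129.6 129.5 129.5 129.7 135.3 135.3
 134.4 135.2 134.9 135.2 134.7 135.2 133.  129.2 129.5 129.5 128.9 129.1
 129.3 129.5 129.5 129.1 128.9]
 xmin [-136.  -136.  -135.  -135.8 -135.1 -135.5 -135.5 -126.  -126.2 -126.2
 -126.2 -126.2 -126.6 -126.6 -126.5 -126.5 -125.8 -126.  -125.8 -126.3
 -125.8 -126.6 -135.1 -136.  -136.  -136.1 -136.1 -135.6 -135.6]
 narrow edge 111.58185043578645  wide edge -88.43108088297794
 rail+ z hist (array([  0,   0,   0,   0,   0,   0,   0,   0,   0,   3, 165, 578, 177,
         5,   0,   0,   0,   0]), array([ 60,  63,  66,  69,  72,  75,  78,  81,  84,  87,  90,  93,  96,
        99, 102, 105, 108, 111, 114]))
 rail- z hist [  0   0   0   0   0   0   0   0   0   0  39 126  52   1   0   0   0   0]
scene yaw 11.465948502047024 c0 [ 549.8 -181. ] y outer 92.03920465676583 -90.143665970447 inner 79.6381204288483 -77.9723555717013
 xmax [130.5 130.5 130.3 130.1 130.1 129.9 129.5 130.  130.  129.9 129.9 135.7
 135.7 135.8 136.  136.2 135.4 135.5 135.5 130.4 130.4 129.8 130.9 130.
 129.9 129.9 129.7 129.9 129.9]
 xmin [-129.8 -131.9 -133.9 -133.9 -133.  -133.  -133.8 -133.8 -127.  -124.7
 -125.6 -126.2 -125.8 -126.3 -126.1 -127.  -127.  -126.2 -124.  -125.6
 -126.1 -126.1 -132.8 -132.8 -135.1 -135.1 -133.6 -132.  -133.2]
 narrow edge 111.77750946421268  wide edge -87.9424884096306
 rail+ z hist (array([  0,   0,   0,   0,   0,   0,   0,   0,   0,   0,   1, 146, 164,
         0,   0,   0,   0,   0]), array([ 60,  63,  66,  69,  72,  75,  78,  81,  84,  87,  90,  93,  96,
        99, 102, 105, 108, 111, 114]))
 rail- z hist [  0   0   0   0   0   0   0   0   0   0  10 211 265   2   0   0   0   0]
```

```bash
cat >> h.py <<'E'
BC=np.array([551.4,-180.4,0]); BY=np.radians(11.48)
PC=np.array([520.3,179.8,0]); PY=np.radians(-19.55)
GZ=56.0
def tool(Rp,s): # Rp plate rotation; jaws along plate x
    M=Rp.as_matrix(); X,Y,Z=M.T
    return R.from_matrix(np.stack([s*X,-Z,s*Y],1))
def plate2tcp(p,Rp,s,goff=np.array([0,0,GZ])):
    return np.asarray(p)+Rp.apply(goff), quat(tool(Rp,s))
def boxpose(A,th,dy=0,dyaw=0):
    """plate low end (A, underside edge at plate x=-115) at box (x,z); tilt th (far end up)"""
    Rl=R.from_euler('y',-th); p=np.array([A[0],dy,A[1]])-Rl.apply([-115,0,0])
    Rb=R.from_euler('z',BY); return BC+Rb.apply(p), R.from_euler('z',dyaw)*Rb*Rl
E
python3 - <<'E'
from h import *; from rig import bot
for s in (1,-1):
    w=[("grasp",*plate2tcp(PC,R.from_euler('z',PY),s)),("lift",*plate2tcp(PC+[0,0,180],R.from_euler('z',PY),s))]
    for A,th in [((-80,240),.25),((-80,108),.25),((-120,108),.25),((-122,96),0.),((-106,96),0.)]: w.append((str((A,th)),*plate2tcp(*boxpose(A,th),s)))
    for n,p,q in w: j=bot.ik(p,q); print(s,n,p.round(),None if j is None else np.round(j,2))
E
```

```text
1 grasp [520. 180.  56.] [ 0.27  0.54  1.68 -0.    0.92  0.61]
1 lift [520. 180. 236.] [ 0.27  0.31  1.54 -0.    1.29  0.61]
1 ((-80, 240), 0.25) [ 569. -177.  323.] [-0.42  0.25  1.43  0.15  1.26 -0.65]
1 ((-80, 108), 0.25) [ 569. -177.  191.] [-0.42  0.36  1.61  0.17  0.98 -0.7 ]
1 ((-120, 108), 0.25) [ 529. -185.  191.] [-0.46  0.29  1.7   0.19  0.96 -0.76]
1 ((-122, 96), 0.0) [ 545. -182.  152.] [-0.39  0.45  1.56 -0.    1.14 -0.59]
1 ((-106, 96), 0.0) [ 560. -179.  152.] [-0.37  0.48  1.51 -0.    1.15 -0.57]
-1 grasp [520. 180.  56.] [ 0.27  0.54  1.68 -0.    0.92 -2.53]
-1 lift [520. 180. 236.] [ 0.27  0.31  1.54 -0.    1.29 -2.53]
-1 ((-80, 240), 0.25) [ 569. -177.  323.] [-0.42  0.25  1.43  0.15  1.26  2.49]
-1 ((-80, 108), 0.25) [ 569. -177.  191.] [-0.42  0.36  1.61  0.17  0.98  2.44]
-1 ((-120, 108), 0.25) [ 529. -185.  191.] [-0.46  0.29  1.7   0.19  0.96  2.39]
-1 ((-122, 96), 0.0) [ 545. -182.  152.] None
-1 ((-106, 96), 0.0) [ 560. -179.  152.] None
```

Run:
```python
from h import *; from rig import bot
Rp=R.from_euler('z',PY)
p,q=plate2tcp(PC,Rp,1)
bot.move_to(p+[0,0,90],q)
print(bot.servo_line(p,speed=100,until_force=8), bot.read_state()["ee_pos"])
bot.move_gripper(30,grip_force=110)
s=bot.read_state(); print(s["clock"],s["ee_pos"],s["grip_width"],s["ft_force"])
hit=bot.servo_line(p+[0,0,60],speed=60)
bot.dwell(.3); s=bot.read_state(); print(s["clock"],s["ee_pos"],s["grip_width"],s["ft_force"],s["moment"])
c=bot.read_camera("scene"); cv2.imwrite("pics/s1.png",c["image"])
pickle.dump(c,open("s1.pkl","wb"))
c=bot.read_camera("top"); cv2.imwrite("pics/t1.png",c["image"]); pickle.dump(c,open("t1.pkl","wb"))
```

```text
False [520.63143889 179.90073016  56.62496955]
3.4333 [520.75823583 179.86565673  56.70160633] 40.258379088872296 [-0.22007507 -1.36665711  5.66558933]
4.8833 [520.23752028 179.78261162 115.81220881] 40.32117389633498 [-0.0872467   0.40817436 -5.35538828] [ 0.00410773  0.01225169 -0.01348392]
```

View pics/s1.png

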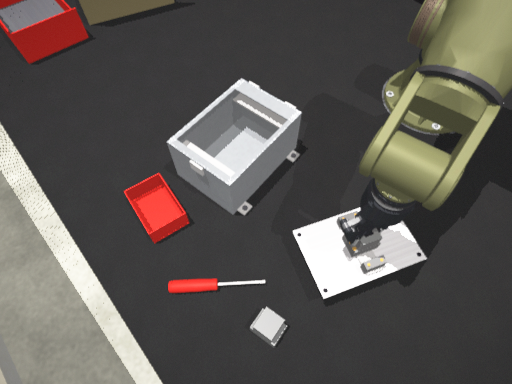

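The scene picture shows the plate held level in the gripper at about (355,250), clear of the bench, with the bystanders untouched. Next I measure its pose in the hand.

Run:
```python
from h import *
ee=np.array([520.24,179.78,115.8])
for n in ["t1","s1"]:
    c=pickle.load(open(n+".pkl","rb")); P=cloud(c); Z=P[...,2]; im=c["image"].astype(int)
    m=(im.min(-1)>140)&(Z>50)&(Z<76)&(np.hypot(P[...,0]-520,P[...,1]-180)<150)
    k,l,s,_=cv2.connectedComponentsWithStats(m.astype(np.uint8))
    Q=P[m]; r=cv2.minAreaRect(Q[:,:2].astype(np.float32)); print(n,m.sum(),r)
    X=(Q-ee)@R.from_euler('z',PY).as_matrix()
    A=np.c_[X[:,:2],np.ones(len(X))]; w=np.ones(len(X),bool)
    for _ in range(4):
        co=np.linalg.lstsq(A[w],X[w,2],rcond=None)[0]; w=abs(A@co-X[:,2])<3
    print("plane slope x,y, z at tcp",co, "n",w.sum(), "extent",np.percentile(X[w],[.5,99.5],axis=0).round(1))
    for y in (-60,-30,0,30,60):
        t=X[w&(abs(X[:,1]-y)<8),0]; print(y,t.min().round(1) if len(t) else 0,t.max().round(1) if len(t) else 0,end="; ")
    for x in (-100,-50,0,50,100):
        t=X[w&(abs(X[:,0]-x)<8),1]; print(x,t.min().round(1) if len(t) else 0,t.max().round(1) if len(t) else 0,end="; ")
    print()
```

```text
t1 3378 ((521.1154174804688, 179.59136962890625), (150.65823364257812, 228.50357055664062), 70.5534896850586)
plane slope x,y, z at tcp [-2.25055222e-03 -3.35552135e-04 -5.33504053e+01] n 2899 extent [[-95.8 -74.9 -56.4]
 [114.4  74.3 -50.5]]
-60 -94.4 115.1; -30 -33.5 114.8; 0 30.1 114.7; 30 70.4 114.5; 60 -91.7 115.0; -100 -74.9 74.5; -50 -74.8 -40.7; 0 -75.0 -30.0; 50 -75.1 74.7; 100 -74.8 75.6; 
s1 5259 ((519.421142578125, 180.591796875), (151.04296875, 232.38133239746094), 70.4382095336914)
plane slope x,y, z at tcp [-1.44637386e-03 -9.76359495e-04 -5.22953084e+01] n 4985 extent [[-114.2  -73.4  -55.1]
 [ 114.1   75.4  -49.6]]
-60 14.4 115.0; -30 16.7 114.9; 0 -115.7 114.6; 30 -115.3 114.5; 60 -116.4 115.2; -100 -11.7 75.7; -50 -75.0 75.4; 0 -73.9 75.6; 50 -74.3 76.0; 100 -73.9 75.8;
```

View pics/t1.png

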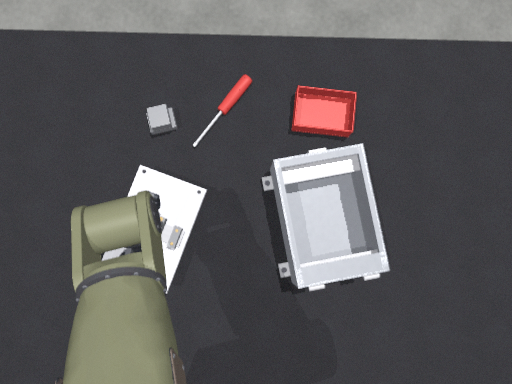

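```bash
sed -i 's/^GZ=56.0/GZ=56.9/' h.py
python3 - <<'E'
from h import *; from rig import bot
def st(t):
    s=bot.read_state(); print(t,round(s["clock"],2),s["ee_pos"].round(1),s["grip_width"].round(2),s["ft_force"].round(2),s["moment"].round(3)); return s
p,q=plate2tcp(PC+[0,0,220],R.from_euler('z',PY),1)
bot.servo_line(p,speed=150)
p,q=plate2tcp(*boxpose((-78,230),.25),1); bot.move_to(p,q); st("above")
p,q=plate2tcp(*boxpose((-78,160),.25),1); bot.servo_line(p,q,speed=80); bot.dwell(.3);s=st("near"); print("cmd",p)
for n in ["scene","top"]:
    c=bot.read_camera(n); cv2.imwrite(f"pics/{n}2.png",c["image"]); pickle.dump(c,open(n+"2.pkl","wb"))
E
```

```text
Traceback (most recent call last):
AttributeError: 'float' object has no attribute 'round'
```

```bash
cat >> h.py <<'E'
def st(bot,t):
    s=bot.read_state(); print(t,round(s["clock"],2),s["ee_pos"].round(1),round(s["grip_width"],2),s["ft_force"].round(2),s["moment"].round(3)); return s
E
python3 - <<'E'
from h import *; from rig import bot
st(bot,"above")
p,q=plate2tcp(*boxpose((-78,160),.25),1); bot.servo_line(p,q,speed=80); bot.dwell(.3);s=st(bot,"near"); print("cmd",p, (rot(q).inv()*rot(s["tool_rot"])).as_rotvec())
for n in ["scene","top"]:
    c=bot.read_camera(n); cv2.imwrite(f"pics/{n}2.png",c["image"]); pickle.dump(c,open(n+"2.pkl","wb"))
E
```

```text
above 7.57 [ 570.5 -175.8  313.2] 40.39 [-0.16  0.41 -5.43] [-0.055  0.34   0.047]
near 8.89 [ 570.4 -176.6  243.8] 40.7 [-0.09 -0.02 -4.7 ] [-0.109  0.334 -0.043]
cmd [ 570.36057886 -176.54931859  243.58257211] [-2.08395338e-04  2.94808878e-06 -3.39632710e-04]
```

View pics/scene2.png

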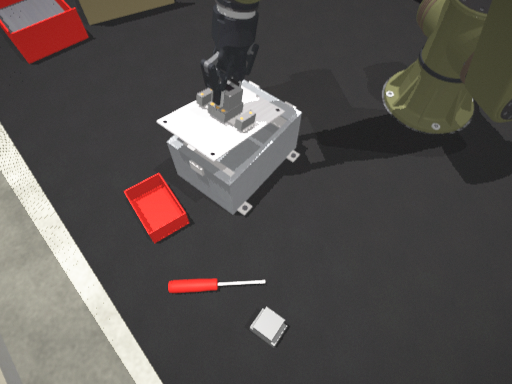

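View pics/top2.png

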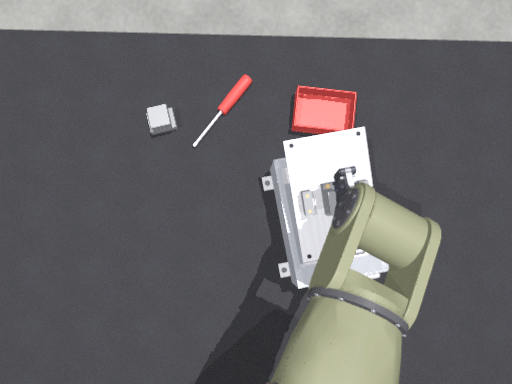

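The tilted plate now hangs over the mouth with its far end up near the bin side (scene corner at (158,122)) and its low end near (310,255) in the top picture. I'll check it for slip and lateral offset in the box frame.

```bash
cat >> h.py <<'E'
def inhand(c,ee,q,p):
    """plate points in commanded plate frame; p,Rp from boxpose"""
    P=cloud(c); im=c["image"].astype(int)
    Rp=R.from_matrix(np.stack([rot(q).as_matrix()[:,0],rot(q).as_matrix()[:,2],-rot(q).as_matrix()[:,1]],1))
    X=(P-ee)@Rp.as_matrix()
    m=(im.min(-1)>140)&(abs(X[...,2]+52.9)<9)&(abs(X[...,0])<125)&(abs(X[...,1])<85)
    Q=X[m];A=np.c_[Q[:,:2],np.ones(len(Q))]; w=np.ones(len(Q),bool)
    for _ in range(5):
        co=np.linalg.lstsq(A[w],Q[w,2],rcond=None)[0]; w=abs(A@co-Q[:,2])<2.5
    Q=Q[w]; print("plane",co.round(4),len(Q))
    r=[]
    for y in (-60,-30,0,30,60):
        t=Q[abs(Q[:,1]-y)<8,0]; r.append((y,t.min().round(1),t.max().round(1)) if len(t) else y)
    print(" x",r); r=[]
    for y in (-100,-50,0,50,100):
        t=Q[abs(Q[:,0]-y)<8,1]; r.append((y,t.min().round(1),t.max().round(1)) if len(t) else y)
    print(" y",r)
E
python3 - <<'E'
from h import *; from rig import bot
s=bot.read_state()
for n in ["scene2","top2"]: print(n); inhand(pickle.load(open(n+".pkl","rb")),s["ee_pos"],s["tool_rot"],0)
E
```

```text
scene2
plane [-1.40000e-03 -7.00000e-04 -5.18767e+01] 3512
 x [(-60, np.float64(12.9), np.float64(115.3)), (-30, np.float64(-114.7), np.float64(116.0)), (0, np.float64(-115.6), np.float64(115.9)), (30, np.float64(-114.6), np.float64(115.8)), (60, np.float64(-115.1), np.float64(115.7))]
 y [(-100, np.float64(-36.4), np.float64(76.3)), (-50, np.float64(5.2), np.float64(76.6)), (0, np.float64(65.0), np.float64(76.0)), (50, np.float64(-74.3), np.float64(76.8)), (100, np.float64(-74.8), np.float64(76.5))]
top2
plane [-1.00000e-03 -1.10000e-03 -5.33468e+01] 4856
 x [(-60, np.float64(17.7), np.float64(114.5)), (-30, np.float64(-115.6), np.float64(114.5)), (0, np.float64(-40.7), np.float64(114.4)), (30, np.float64(-98.0), np.float64(114.4)), (60, np.float64(-115.9), np.float64(114.1))]
 y [(-100, np.float64(34.5), np.float64(75.1)), (-50, np.float64(9.9), np.float64(75.3)), (0, np.float64(-75.0), np.float64(75.3)), (50, np.float64(-74.8), np.float64(75.4)), (100, np.float64(-74.7), np.float64(75.4))]
```

Run:
```python
from h import *; from rig import bot
p,q=plate2tcp(*boxpose((-78,108),.25,dy=-0.3),1); h=bot.servo_line(p,q,speed=40,until_force=7); st(bot,f"down {h}")
if not h:
    p,q=plate2tcp(*boxpose((-116,108),.25,dy=-0.3),1); h=bot.servo_line(p,q,speed=30,until_force=7); st(bot,f"in {h}")
    if not h:
        bot.dwell(.2); st(bot,"settled")
        p,q=plate2tcp(*boxpose((-127,108),.25,dy=-0.3),1); h=bot.servo_line(p,q,speed=8,until_force=5); s=st(bot,f"touch {h}")
        v=R.from_euler('z',-BY).apply(s["ee_pos"]-p); print("wall contact A nominal x",-127+v[0],v)
```

```text
down False 10.44 [ 570.5 -176.9  191.9] 40.27 [ 0.24 -0.14 -6.31] [-0.074  0.371 -0.027]
in False 11.86 [ 533.3 -184.4  191.6] 40.35 [-0.54 -0.35 -5.14] [-0.06   0.336 -0.036]
settled 12.06 [ 533.2 -184.4  191.5] 40.32 [-0.37 -0.61 -4.73] [-0.089  0.344 -0.039]
touch True 12.95 [ 526.5 -185.7  191.4] 40.41 [ 4.83  0.52 -2.03] [-0.059 -0.665  0.162]
wall contact A nominal x -122.83714971151119 [ 4.16285029  0.11926207 -0.18682886]
```

Run:
```python
from h import *; from rig import bot
p,q=plate2tcp(*boxpose((-121.7,108),.25,dy=-0.3),1); bot.servo_line(p,q,speed=15)
p,q=plate2tcp(*boxpose((-121.7,100),.25,dy=-0.3),1); h=bot.servo_line(p,q,speed=15,until_force=5); s=st(bot,f"d1 {h}"); zz=100
if not h:
    bot.dwell(.2);st(bot,"settle")
    p,q=plate2tcp(*boxpose((-121.7,88),.25,dy=-0.3),1); h=bot.servo_line(p,q,speed=7,until_force=4); s=st(bot,f"d2 {h}"); zz=88
v=R.from_euler('z',-BY).apply(s["ee_pos"]-p); print("A at",-121.7+v[0],zz+v[2],v[1])
```

```text
d1 False 13.93 [ 527.6 -185.5  183.6] 40.34 [-0.02  0.15 -5.54] [-0.066  0.374  0.006]
settle 14.13 [ 527.6 -185.5  183.7] 40.18 [-0.39  0.53 -5.93] [-0.037  0.334 -0.002]
d2 True 15.03 [ 527.7 -185.5  178.3] 40.47 [2.71 0.57 5.78] [-0.109  0.207  0.002]
A at -121.59397938613257 94.75756997348353 0.017522105088757768
```

Run:
```python
from h import *; from rig import bot
p,q=plate2tcp(*boxpose((-122,96.8),.25,dy=-0.3),1); bot.servo_line(p,q,speed=10); bot.dwell(.1); st(bot,"lift")
for th in (.2,.15,.1,.06,.03,0.0):
    p,q=plate2tcp(*boxpose((-122.3,97.0),th,dy=-0.3),1); h=bot.servo_line(p,q,speed=15,until_force=6); s=st(bot,f"th {th} {h}")
    v=R.from_euler('z',-BY).apply(s["ee_pos"]-p); print(v.round(2))
    if h: break
```

```text
lift 15.6 [ 527.1 -185.6  180. ] 40.33 [ 0.04  0.25 -5.43] [-0.069  0.372  0.066]
th 0.2 False 16.16 [ 531.1 -184.8  175.5] 40.36 [ 0.02 -0.09 -5.87] [-0.077  0.354 -0.042]
[ 0.09  0.09 -0.16]
th 0.15 False 16.73 [ 534.8 -184.   170.3] 40.11 [ 0.14 -0.02 -5.65] [-0.028  0.205 -0.088]
[ 0.07  0.09 -0.15]
th 0.1 False 17.31 [ 538.2 -183.3  165. ] 40.72 [-0.63  0.14 -5.72] [ 0.006  0.109 -0.066]
[ 0.08  0.06 -0.11]
th 0.06 False 17.8 [ 540.8 -182.8  160.5] 40.5 [-0.65 -0.62 -4.92] [-0.029  0.127 -0.008]
[ 0.1   0.06 -0.15]
th 0.03 False 18.21 [ 542.6 -182.4  157.1] 40.49 [-0.48  0.39 -5.23] [-0.011  0.113  0.016]
[ 0.08  0.06 -0.2 ]
th 0.0 False 18.62 [ 544.4 -182.1  153.7] 40.44 [ 0.07  0.39 -5.71] [-0.006  0.025  0.012]
[ 0.09  0.08 -0.19]
```

Run:
```python
from h import *; from rig import bot
Ri=R.from_euler('z',-BY)
bot.dwell(.15)
p,q=plate2tcp(*boxpose((-122.3,91),0,dy=-0.3),1); h=bot.servo_line(p,q,speed=5,until_force=3); s=st(bot,f"rail {h}")
z=91+(s["ee_pos"]-p)[2]; print("z contact",z)
p,q=plate2tcp(*boxpose((-122.3,z+.7),0,dy=-0.3),1); bot.servo_line(p,q,speed=5); bot.dwell(.1); st(bot,"up")
p,q=plate2tcp(*boxpose((-109,z+.7),0,dy=-0.3),1); h=bot.servo_line(p,q,speed=20,until_force=6); st(bot,f"slide {h}"); 
if not h:
    bot.dwell(.2)
    p,q=plate2tcp(*boxpose((-101,z+.7),0,dy=-0.3),1); h=bot.servo_line(p,q,speed=5,until_force=4); s=st(bot,f"wall {h}")
    v=Ri.apply(s["ee_pos"]-p); print("plate x",-101+115+v[0],v)
```

```text
rail True 19.33 [ 544.3 -182.2  152.2] 40.58 [-1.09  0.24  7.03] [ 0.101 -0.036 -0.002]
z contact 95.25422654364314
up 20.0 [ 544.1 -182.1  152.5] 40.66 [-0.33  0.5  -5.58] [-0.039  0.018  0.007]
slide False 20.82 [ 557.3 -179.5  152.8] 40.89 [-0.34 -0.36 -5.31] [-0.025  0.01   0.023]
wall True 21.85 [ 560.3 -178.8  152.2] 40.71 [-2.5  -0.04  2.5 ] [ 0.069 -0.211  0.033]
plate x 9.027421317031536 [-4.97257868  0.05557615 -0.6581218 ]
```

Run:
```python
from h import *; from rig import bot
Ri=R.from_euler('z',-BY); z=95.25
p,q=plate2tcp(*boxpose((-107.0,z+1.2),0,dy=-0.3),1); bot.servo_line(p,q,speed=10); bot.dwell(.2); st(bot,"up")
p,q=plate2tcp(*boxpose((-102,z+1.2),0,dy=-0.3),1); h=bot.servo_line(p,q,speed=5,until_force=5); s=st(bot,f"wall {h}")
v=Ri.apply(s["ee_pos"]-p); print("plate x",-102+115+v[0],v)
x0=-102+v[0]
p,q=plate2tcp(*boxpose((x0-0.2,91),0,dy=-0.3),1); h=bot.servo_line(p,q,speed=5,until_force=4); s=st(bot,f"rail {h}")
z=91+(s["ee_pos"]-p)[2]; print("plate z",z, "x",x0+Ri.apply(s["ee_pos"]-p)[0]+114.8)
```

```text
up 22.41 [ 559.2 -179.   153.1] 40.99 [ 0.26  0.66 -5.45] [ 0.018 -0.002  0.031]
wall True 22.9 [ 560.2 -178.7  152.4] 40.72 [ 0.04 -1.59 -0.71] [-0.135 -0.575  0.051]
plate x 8.916844453140062 [-4.08315555  0.18995876 -0.95788899]
rail True 23.13 [ 560.1 -178.8  152.2] 40.57 [-1.94  0.57  4.91] [ 0.11  -0.476  0.041]
plate z 95.28272894728684 x 8.850403864558032
```

Run:
```python
from h import *; from rig import bot
bot.dwell(.2); st(bot,"hold")
bot.move_gripper(60); bot.dwell(.2); s=st(bot,"open60")
bot.move_gripper(80); s=st(bot,"open")
p=s["ee_pos"]; bot.servo_line(p+[0,0,60],speed=50); bot.servo_line(p+[0,0,190],speed=150)
j=s["joint_positions"]; bot.move_joints([1.175,0.3,1.521,0,1.321,-0.067]); st(bot,"away")
for n in ["scene","top"]:
    c=bot.read_camera(n); cv2.imwrite(f"pics/{n}3.png",c["image"]); pickle.dump(c,open(n+"3.pkl","wb"))
    P=cloud(c); im=c["image"].astype(int); X=(P-BC)@R.from_euler('z',BY).as_matrix()
    m=(abs(X[...,0])<112)&(abs(X[...,1])<78)&(X[...,2]>85)&(X[...,2]<112)&(im.min(-1)>140)
    Q=X[m];A=np.c_[Q[:,:2],np.ones(len(Q))]; w=np.ones(len(Q),bool)
    for _ in range(5):
        co=np.linalg.lstsq(A[w],Q[w,2],rcond=None)[0]; w=abs(A@co-Q[:,2])<2
    Q=Q[w]; print(n,"plane",co.round(4),len(Q),"y ext",np.percentile(Q[:,1],[.5,99.5]).round(1))
    t=(abs(X[...,0]-9)<40)&(abs(X[...,1])<40)&(X[...,2]>155)&(X[...,2]<175)
    r=cv2.minAreaRect(X[t][:,:2].astype(np.float32)); print("contactor top",t.sum(),r,np.median(X[t][:,2]))
```

```text
hold 23.33 [ 560.1 -178.8  152.2] 40.7 [-2.58  0.31  5.67] [ 0.111 -0.507  0.063]
open60 23.86 [ 559.7 -178.6  151.4] 60.14 [ 0.21  0.09 -0.62] [-0.005 -0.05  -0.034]
open 24.19 [ 559.7 -178.6  151.5] 79.83 [ 0.46 -0.74  0.32] [-0.009 -0.001 -0.015]
away 29.38 [178.4 520.2 250.3] 79.66 [-1.16 -0.16 -0.19] [ 0.032 -0.024  0.007]
scene plane [-9.0000e-04  5.0000e-04  1.0013e+02] 2446 y ext [-73.7  64.3]
contactor top 389 ((8.976874351501465, 1.374908447265625), (43.468223571777344, 45.70270919799805), 0.39271533489227295) 165.4106867513525
top plane [-2.00000e-04  7.00000e-04  9.87035e+01] 4431 y ext [-74.2  74.7]
contactor top 534 ((8.297443389892578, 0.2406444549560547), (41.865684509277344, 45.430397033691406), 0.11599823832511902) 164.15009122898806
```

View pics/scene3.png

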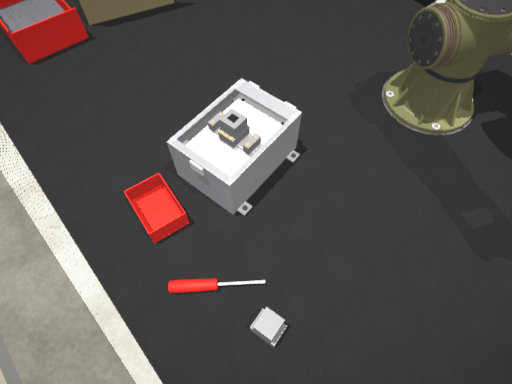

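View pics/top3.png

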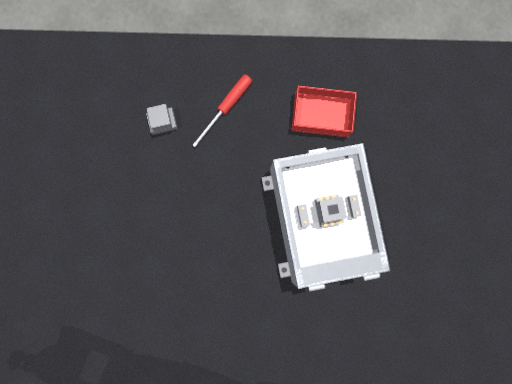

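The pictures show the plate lying flat in the box, with the contactor at (333,210) in the top view and the bystanders where they were. The top view has a grey strip at the narrow end, near (320,160). I'll use depth to see whether it is shadowed plate or a gap.

Run:
```python
from h import *
c=pickle.load(open("top3.pkl","rb")); X=(cloud(c)-BC)@R.from_euler('z',BY).as_matrix(); im=c["image"]
for y in range(-70,71,20):
    m=(abs(X[...,1]-y)<4)&(X[...,0]>90)&(X[...,0]<122)&(X[...,2]<122)
    i=np.argsort(X[m][:,0]); print(y,[(round(a[0]),round(a[2]),int(b)) for a,b in zip(X[m][i][::3],im[m].mean(-1)[i][::3])])
a=cloud(pickle.load(open("top0.pkl","rb")));
```

```text
-70 [(91, 98, 255), (93, 98, 255), (94, 99, 255), (95, 98, 255), (97, 97, 219), (99, 100, 255), (101, 101, 213), (102, 97, 255), (104, 98, 255), (106, 99, 255), (107, 101, 193), (109, 98, 194), (110, 98, 187), (112, 99, 177)]
-50 [(90, 103, 255), (92, 97, 255), (93, 97, 255), (95, 97, 255), (98, 95, 255), (99, 100, 255), (100, 100, 255), (101, 100, 255), (103, 100, 255), (105, 96, 255), (107, 100, 197), (110, 98, 199), (111, 100, 190), (112, 102, 173)]
-30 [(90, 99, 255), (92, 99, 255), (94, 99, 255), (96, 98, 255), (97, 97, 255), (99, 96, 255), (100, 96, 255), (103, 99, 255), (104, 100, 255), (105, 99, 255), (107, 97, 197), (109, 97, 198), (111, 98, 187), (113, 98, 186)]
-10 [(90, 98, 255), (92, 98, 255), (93, 100, 255), (95, 99, 255), (96, 99, 255), (98, 98, 255), (99, 99, 255), (100, 100, 255), (102, 97, 255), (104, 98, 255), (106, 98, 197), (108, 98, 198), (109, 98, 196), (111, 98, 190), (112, 100, 173)]
10 [(90, 94, 255), (91, 98, 255), (93, 99, 255), (94, 102, 255), (96, 96, 255), (98, 98, 255), (99, 96, 255), (101, 99, 255), (103, 96, 255), (104, 99, 255), (105, 97, 199), (107, 99, 201), (108, 99, 201), (111, 96, 192), (112, 97, 176)]
30 [(90, 99, 255), (92, 100, 255), (93, 95, 255), (95, 101, 255), (97, 98, 255), (99, 100, 255), (100, 99, 255), (101, 96, 255), (103, 99, 255), (105, 100, 198), (106, 97, 203), (107, 97, 197), (109, 99, 199), (111, 99, 187), (112, 101, 177)]
50 [(91, 96, 255), (92, 101, 255), (94, 98, 255), (95, 99, 255), (97, 97, 255), (98, 102, 255), (100, 96, 255), (101, 99, 255), (103, 98, 255), (105, 101, 199), (106, 101, 197), (107, 101, 199), (109, 100, 189), (111, 101, 163), (113, 99, 189)]
70 [(90, 98, 255), (92, 98, 255), (94, 99, 255), (96, 99, 255), (97, 99, 255), (99, 96, 255), (100, 100, 255), (102, 99, 255), (104, 99, 252), (106, 100, 169), (107, 98, 174), (109, 95, 169), (110, 98, 168), (112, 99, 135), (113, 97, 190)]
```

The strip is plate in the flange's shadow, at the plate's own height (about 99 mm) all the way under the flange. I'm handing the job in.

Run:
```python
from rig import bot
print(bot.finish_job())
```

```text
the job is handed in; nothing more can be done
None
```

The plate is in the enclosure, flat on the rails and butted against the end wall under the narrow flange. I handed the job in at about 29.5 s of the 58 s; no verdict is reported.

**What I did:**
- I gripped the contactor with the jaws along the plate's long axis and tilted the plate 0.25 rad.
- I tucked the low end under the wide flange until it touched that end wall, then backed off about 1 mm.
- I lowered it until it felt the rail, about 32 mm below the mouth. I then lifted it 2 mm and swung it flat without any contact.
- I touched it down on the rails, lifted it slightly, slid it until it felt the narrow-end wall, set it down and let go.

**Last checks:**

| Check | Reading | Wanted |
|---|---|---|
| Plate x in the box, by touch (two pushes) | 9.0 and 8.9 mm | 5.5 to 12 mm |
| Plate x from the contactor top, top and scene cameras | 8.3 and 9.0 mm | 5.5 to 12 mm |
| Underside height in the box | about 95 mm | below 105 mm |
| Tilt, both cameras | about 0.001 rad | below 0.015 rad |
| Angle to the box, top and scene cameras | 0.002 and 0.007 rad | below 0.04 rad |

- **Forces:** the largest change I read at the tool was about 13 N, on touching the rails.
- **Bystanders:** they look unmoved in both final pictures, but I did not measure them.

**Disagreements:**
- The two cameras differ by about 1 mm sideways and in height, which is within their calibration.
- Both pushes against the wall also showed some upward force, and the tool read 0.7 to 1 mm lower than commanded. The plate probably brushed the rail as it met the wall.

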